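# Hang the small enamel mug on the drying hook

## Robot

A 6-joint arm with a two-finger parallel gripper is mounted at the origin on the work surface. World frame = base frame: x ahead of the robot, y to its left, z up, the work surface at z = 0. Lengths are in m, angles in rad, forces in N, time in s.
With the tool pointing down it reaches from about 0.25 to 0.8 m from the base axis. Payload 3.9 kg.
Tool frame: the origin (TCP) lies midway between the tips of the shut fingers; the grasp point (between the pads) lies 19 mm behind it; z points along the fingers, x is the direction in which the jaws open and shut, and the axes are right-handed (so a half turn about z gives the same grasp; the last joint's range is limited). The gripper opens to 85 mm and grips with 20 to 120 N. Pads are 22 mm wide; open, the fingers measure 114 mm over their backs; the gripper's body (76 mm by 85 mm) begins 54 mm behind the grasp point. The pads swing forward as they close: fully open they stand 13 mm farther back than shut.
Start: joints at [1.195, 0.26, -0.138, 1.173, 0, 1.571], TCP at [0.193, 0.488, 0.231] pointing down, gripper open.
Joint ranges: [-2.78, 2.78], [-0.83, 1.72], [-1.28, 1.37], [-1.9, 2.12], [-1.57, 1.48], [-3.14, 3.14]. Speed limits (rad/s): [2.57, 2.57, 3.14, 3.14, 3.14, 3.14].

## Interface

Orientations are given as a 3x3 rotation matrix whose columns are the frame's x, y, z axes.
In Python, from workcell import * gives the robot as it stands.
- The arm moves only by the tool step_arm, never from a script. Its argument "targets" is a list of rows, each an object with "delta_pos": the shift along the world's x, y, z in m, a list of three; "yaw": the turn about the world's z in rad. A call has exactly 8 rows; each row shifts and turns the commanded pose from where the row before left it; what a row does not reach is not made up. A row lasts 1/12 s, in which the tool goes at most 41.7 mm and 7.16 degrees, less where a joint would pass 70% of its speed; a pose out of reach is approached as far as the arm can. A call is refused whole if a number of a shift passes 0.0417 or a number of a turn 0.125, either way. A call with a gripper value outside its range is refused whole. "claw" is the finger opening in m, from 0 to 0.0854, set as the call begins (left out, the last holds). The fingers move at their own pace and stop on an object; "newtons" is the grip in N (left out, the last holds). Time passes only in rows, so rows that do not move let the fingers close, or fill a call up. It gives the time, the measured TCP pose, the force and the opening at its end, in the units of the state.
- observe(): the state, without advancing time (a new reading comes with each control period).
- grab_frame(name): name is "scene" or "top"; returns a dict with "frame" (400x640x3 uint8, blue, green, red), "K" (3x3 intrinsics, pixels), "k1" (the pictures are not rectified: a ray, as slopes to the right and down, at radius r is drawn at 1 + k1 r^2 times it, then the intrinsics apply), "R" (3x3) and "t" (3): a world point X has camera coordinates R X + t. Camera axes: x right, y down, z forward; pixel columns grow to the right and rows downward; lengths in m; the calibration is good to about 2 mm. A picture is of the moment at which its call begins. There is no depth.
- hand_in(): hands the job in, once; it reports no verdict.
The state is a dict: "time": time; "qpos": joint angles; "joint_velocities": joint speeds; "joint_efforts": joint torques, N m; "tcp_pos": TCP position; "orientation": TCP orientation; "wrist_force": force on the tool from outside, world axes, zero at the start; "ft_torque": the same for the moment, N m; "finger_gap": finger opening in m.
Only numpy, scipy, OpenCV 4.12 (cv2) and the standard library are available. Lean on these libraries where they do the work, as an engineer would, in place of code of your own. Each camera call takes 0.05 s, during which the arm holds its last target. There are 200 camera calls.

## Task

Hang the smaller of the two enamel mugs up to dry: put its handle over the hook of the telescopic stand, let go and wait until the mug has stopped swinging. How far the stand's rod has been pulled out differs every time and is not given, so feel for the height of the hook, for instance by touching down on its arm. Leave the big mug standing where it is.

Things in the scene. Friction and masses are not known exactly. Their poses are not given: they have to be found in the camera images.
- mug_center (a point): Small cream enamel mug, loose, 0.11 to 0.17 kg, any yaw, upright on a red tray (floor 4 mm above the table). Cylinder 62 mm in outer diameter, 72 mm tall, open at the top, wall 3 mm; can be gripped across its diameter from above. Origin: on its axis, half-way up (36 mm above its underside). z up, y from the axis to the handle, x straight through the handle's hole.
- mug_hole (a point): Centre of the hole in the small mug's handle: 46 mm from the mug's axis along y, at half-height; axes as mug_center. The handle is a D of round bar 7 mm thick, out to 68 mm from the axis; its hole goes through along x, 33 mm high (z) and 30 mm deep (y). The underside of the top bar is 16.5 mm above this point.
- big_mug_center (a point): The other cream enamel mug, bigger: 90 mm in diameter, 95 mm tall, handle out to 80 mm from its axis; upright on the same tray. Origin on its axis, half-way up; z up, y towards its handle. Not to be disturbed.
- stand: Fixed drying stand; origin: centre of its foot's underside, on the table; z up. Foot 130 mm across; in its tube a rod with the hook. From the rod's top the hook's arm, a level flat steel strip 16 mm wide (y, centred on y = 0) and 5 mm thick, runs along the stand's -x to x = -111.5 mm, where its end is turned straight up: this tip, 5 mm thick, is 14 mm higher than the arm's flat top. Nothing is higher than the tip.
- stand_clamp (a point): Top of the tube, on its axis, 190 mm above the table; axes as the stand. Out of it comes the 12 mm rod that carries the hook, pulled out by an unknown amount: the top of the hook's level arm is anywhere from 204 to 284 mm above the table. The black clamp collar just below (28 mm thick) is firm: the rod does not give to a touch, only above about 80 N.
Mind the look-alikes: they are no part of the job. Leave any green look-alike of the part that bears mug_center alone. What is shaped like the stand but purple is not meant.

How it is judged:
At the end, for the whole second after the job is handed in: The small mug hangs at rest (under 0.1 m/s) on the stand's hook, the arm through its handle: hole centre 12 to 109 mm out along the arm, within 25 mm of it sideways, over 165 mm up, hole axis within 0.5 rad of the arm, its weight on the stand. Big mug within 30 mm of its place (contact force between stand and anything else above 0.3 N and x of mug_hole in the frame of stand between -0.109 and -0.012 m and y of mug_hole in the frame of stand between -0.025 and 0.025 m and height (world z) of mug_hole above 0.165 m and angle between the x axis of mug_center and the x axis of stand, either way round below 0.5 rad and linear speed of mug below 0.1 m/s and distance of big_mug_center from where it was at the start of the episode below 0.03 m); the robot touches nothing.
It fails at once if the big mug is pushed more than 30 mm away or tipped (distance of big_mug_center from where it was at the start of the episode above 0.03 m or angle between big_mug_center's own z axis and vertical above 0.4 rad).
It also fails if it takes over 72 s, if anything falls off the work surface, if the arm or the gripper's body presses on something with over 40 N, if the wrist force passes 120 N, or if a joint passes its speed limit or range.

## Working session

There is one attempt and no reset: what is moved stays moved. The work goes in short steps, Python scripts to look and compute and a tool call to move; the robot and the scene stay as the last step left them, time stands still between calls to the robot, and variables do not carry over. Pictures are saved under pics/ and viewed, about 8 in all and at most 12, crops included, and the job is handed in when it is done.

Besides the shell and the picture viewer there is one more tool, called after "Request:" in YAML: its name, and indented under it one key for each argument. step_arm: Moves the arm, as the interface text tells. Its arguments: {"type":"object","properties":{"targets":{"type":"array"},"claw":{"type":"number"},"newtons":{"type":"number"}},"required":["targets"]}

```bash
mkdir -p pics
cat > h.py <<'E'
from workcell import *
import numpy as np, cv2
def ray(f,u,v):
    K=np.array(f["K"]);d=np.array([[[u,v]]],float)
    p=cv2.undistortPoints(d,K,np.array([f["k1"],0,0,0,0.]))[0,0]
    R=np.array(f["R"]);t=np.array(f["t"])
    return -R.T@t, R.T@np.array([p[0],p[1],1])
def onz(f,u,v,z):
    c,d=ray(f,u,v);return c+d*(z-c[2])/d[2]
def proj(f,X):
    R=np.array(f["R"]);t=np.array(f["t"])
    p=cv2.projectPoints(np.atleast_2d(np.array(X,float)),cv2.Rodrigues(R)[0],t,np.array(f["K"]),np.array([f["k1"],0,0,0,0.]))[0]
    return p[:,0]
def tri(f,a,g,b):
    c1,d1=ray(f,*a);c2,d2=ray(g,*b)
    A=np.stack([d1,-d2],1);s=np.linalg.lstsq(A,c2-c1,rcond=None)[0]
    p,q=c1+s[0]*d1,c2+s[1]*d2
    return (p+q)/2,np.linalg.norm(p-q)
E
python3 - <<'E'
from h import *
import pickle
for n in("scene","top"):
    f=grab_frame(n);cv2.imwrite(f"pics/{n}0.png",f["frame"]);pickle.dump(f,open(n+"0.pkl","wb"))
    print(n,f["k1"],(-np.array(f["R"]).T@np.array(f["t"])).round(3))
print(observe())
E
```

```text
scene -0.06110647296725614 [1.306 0.341 1.439]
top -0.028756319179620512 [0.22  0.037 1.62 ]
{'time': 0.1, 'qpos': array([ 1.19502102e+00,  2.60631355e-01, -1.39261088e-01,  1.17269286e+00,
        6.07580084e-06,  1.57080954e+00]), 'joint_velocities': array([ 0.00014933, -0.0018501 ,  0.00399502, -0.00050835, -0.00020279,
       -0.00126058]), 'joint_efforts': array([ 6.51630980e-04, -4.06509125e+01,  2.54528582e+01,  1.02066863e-02,
        2.20260397e-06,  1.81349868e-07]), 'tcp_pos': array([0.19244245, 0.48779131, 0.23053335]), 'orientation': array([[ 3.67005556e-01,  9.30218514e-01, -6.62193942e-04],
       [ 9.30217029e-01, -3.67006153e-01, -1.66191472e-03],
       [-1.78897309e-03, -6.05214502e-06, -9.99998400e-01]]), 'wrist_force': array([ 0.31580568, -0.68395169,  0.10567141]), 'ft_torque': array([0.02664739, 0.01584033, 0.00633982]), 'finger_gap': 0.08508359246559904}
```

View pics/scene0.png

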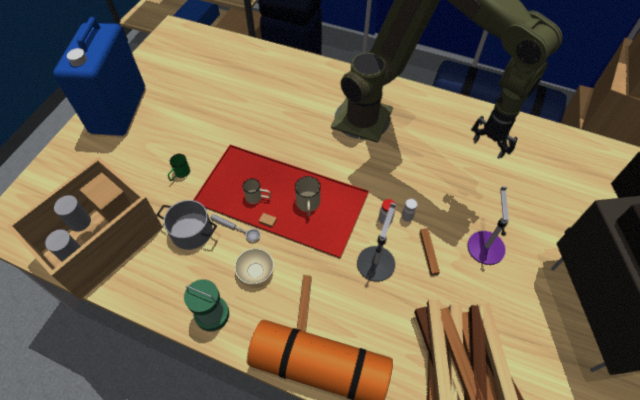

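View pics/top0.png

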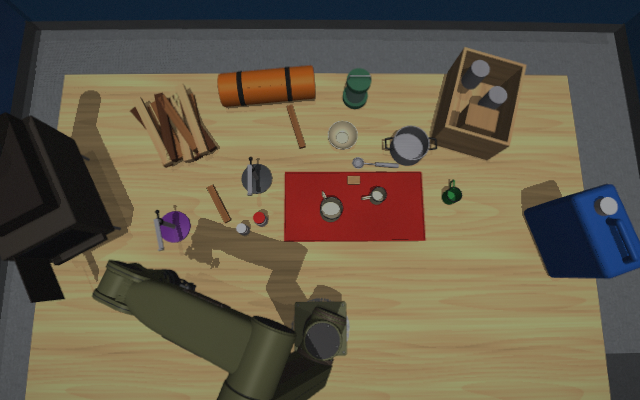

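Scene view: the small cream mug is at about (253,192) with its handle to (268,195), the big mug is at (308,195), and the grey stand's foot is at (376,263). Top view: small mug (378,195), big mug (331,208), grey stand (257,179). The look-alikes are a green mug at scene (178,165) / top (452,195) and a purple stand at scene (487,247) / top (175,227). The cream small mug and the grey stand fit the description. I'll confirm with an enlarged crop.

Run:
```python
from h import *
import pickle
s=pickle.load(open("scene0.pkl","rb"))["frame"];t=pickle.load(open("top0.pkl","rb"))["frame"]
R=lambda a,x,y,w,h,k:cv2.resize(a[y:y+h,x:x+w],(w*k,h*k),interpolation=cv2.INTER_CUBIC)
a=np.hstack([R(t,310,170,80,60,5),R(t,230,145,80,60,5)])
b=np.hstack([R(s,235,165,100,60,4),R(s,345,190,100,90,4)[:240*1+120][:360][:240]])
b=np.hstack([R(s,235,165,100,72,4),R(s,345,195,100,72,4)])
cv2.imwrite("pics/crop1.png",np.vstack([a,b]))
```

```text
(no output)
```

View pics/crop1.png

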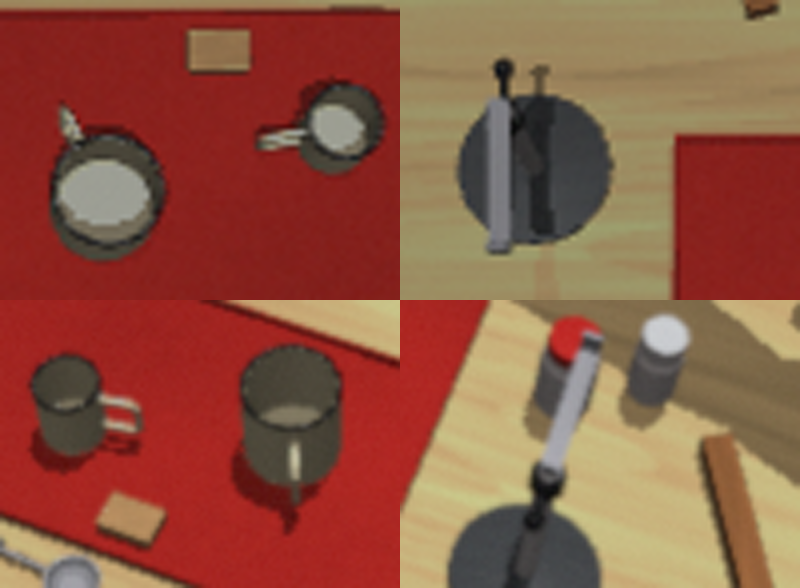

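Crop: the small mug (rim ~px (378.5,193) in top, handle tip ~(362,198)) is cream and clearly smaller than its neighbour. The grey-footed stand's arm runs in the top view from ~(250,165) to its turned-up tip at ~(249.5,194). Next I'll measure.

Run:
```python
from h import *
import pickle
s=pickle.load(open("scene0.pkl","rb"));t=pickle.load(open("top0.pkl","rb"))
P=lambda n,x:print(n,np.round(x,4) if not isinstance(x,tuple) else (x[0].round(4),round(x[1],4)))
T1=lambda x,y:(310+(x-2)/5,170+(y-2)/5)
T2=lambda x,y:(230+(x-402)/5,145+(y-2)/5)
S1=lambda x,y:(235+(x-1.5)/4,165+(y-301.5)/4)
S2=lambda x,y:(345+(x-401.5)/4,195+(y-301.5)/4)
print("nadir",proj(t,[.22,.037,0]),proj(t,[0,0,0]))
# foot
for f,w,r in((t,"top",(235,160,45,40)),(s,"scene",(350,240,55,45))):
    x,y,ww,hh=r;c=f["frame"][y:y+hh,x:x+ww];hsv=cv2.cvtColor(c,cv2.COLOR_BGR2HSV)
    m=((hsv[...,2]<100)&(hsv[...,1]<80)).astype(np.uint8)
    k=max(cv2.findContours(m,cv2.RETR_EXTERNAL,cv2.CHAIN_APPROX_NONE)[0],key=cv2.contourArea)
    h=cv2.convexHull(k)[:,0]; e=cv2.fitEllipse(cv2.convexHull(k));P(w+" foot px",(np.array(e[0])+[x,y]));P("foot",onz(f,e[0][0]+x,e[0][1]+y,0.008))
tip=tri(t,T2(498,248),s,S2(592,338));P("tip",tip)
P("armroot",tri(t,T2(500,101),s,S2(548,466)))
# small mug rim
P("rim scene",onz(s,*S1(67,378),.076));P("rim top",onz(t,*T1(343,120),.076))
P("rim scene",onz(s,*S1(67,378),.076))
P("handle tip",tri(t,T1(258,144),s,S1(139,409)))
P("big rim s",onz(s,*S1(292,390),.099))
# expected: project 
for n,c in (("s",S1(67,378)),("t",T1(343,120))):
    print(n,c)
```

```text
nadir [[310.27330189 271.23238561]] [[319.74062483 327.42449262]]
top foot px [245.9777 177.3468]
foot [0.6116 0.3082 0.008 ]
scene foot px [376.3415 260.8441]
foot [0.6016 0.2644 0.008 ]
tip (array([0.4982, 0.2601, 0.2132]), np.float64(0.0))
armroot (array([0.6129, 0.2634, 0.2018]), np.float64(0.0003))
rim scene [ 0.5199 -0.241   0.076 ]
rim top [ 0.5266 -0.2384  0.076 ]
rim scene [ 0.5199 -0.241   0.076 ]
handle tip (array([ 0.5119, -0.1736,  0.053 ]), np.float64(0.0035))
big rim s [ 0.4693 -0.0432  0.099 ]
s (251.375, 184.125)
t (378.2, 193.6)
```

Request:
step_arm:
  targets:
    - {"delta_pos":[0.012,-0.008,0.024],"yaw":-0.075}
    - {"delta_pos":[0.022,-0.014,0.024],"yaw":-0.075}
    - {"delta_pos":[0.024,-0.015,0.024],"yaw":-0.075}
    - {"delta_pos":[0.024,-0.015,0.02],"yaw":-0.075}
    - {"delta_pos":[0.024,-0.015,0.01],"yaw":-0.075}
    - {"delta_pos":[0.024,-0.015,0.0],"yaw":-0.075}
    - {"delta_pos":[0.024,-0.015,0],"yaw":-0.075}
    - {"delta_pos":[0.024,-0.015,0],"yaw":-0.075}
  claw: 0
  newtons: 40

```text
time: 0.77
tcp_pos: [0.3717, 0.3754, 0.3333]
orientation: [[0.83, 0.557, -0.0], [0.557, -0.83, -0.0], [-0.0, -0.0, -1.0]]
wrist_force: [1.0, 0.3, -0.3]
finger_gap: 0.0003
```

Request:
step_arm:
  targets:
    - {"delta_pos":[0.024,-0.015,0],"yaw":-0.075}
    - {"delta_pos":[0.024,-0.015,0],"yaw":-0.075}
    - {"delta_pos":[0.024,-0.015,0],"yaw":-0.075}
    - {"delta_pos":[0.024,-0.015,0],"yaw":-0.075}
    - {"delta_pos":[0.024,-0.015,0],"yaw":-0.075}
    - {"delta_pos":[0.024,-0.015,0],"yaw":-0.075}
    - {"delta_pos":[0.024,-0.015,0],"yaw":-0.075}
    - {"delta_pos":[0.01,-0.009,0],"yaw":-0.075}

```text
time: 1.43
tcp_pos: [0.5512, 0.2605, 0.332]
orientation: [[1.0, -0.011, -0.0], [-0.011, -1.0, -0.001], [-0.0, 0.001, -1.0]]
wrist_force: [0.2, 1.0, -0.6]
finger_gap: 0.0002
```

Run:
```python
from h import *
import pickle
s=grab_frame("scene");t=grab_frame("top");pickle.dump((s,t),open("1.pkl","wb"))
o=observe();print(o["time"],o["tcp_pos"].round(4),o["orientation"].round(3),o["wrist_force"].round(2))
s0=pickle.load(open("scene0.pkl","rb"));t0=pickle.load(open("top0.pkl","rb"))
def draw(f,k,box,pts):
    x,y,w,h=box;im=cv2.resize(f["frame"][y:y+h,x:x+w],(w*k,h*k),interpolation=cv2.INTER_CUBIC)
    for P,c in pts:
        q=((proj(f,P)-[x,y]+.5)*k).astype(np.int32);cv2.polylines(im,[q],False,c,1)
    return im
th=np.linspace(0,6.283,40);C=np.array([.523,-.239]);yaw=np.radians(99.5)
circ=lambda c,r,z:np.c_[c[0]+r*np.cos(th),c[1]+r*np.sin(th),z+0*th]
d=np.array([np.cos(yaw),np.sin(yaw)])
bar=np.array([[*(C+d*r),z] for r,z in((31,.0565+.0035),(64.5,.0565+.0035),(64.5,.0235-.0035),(31,.0235-.0035))]) if 0 else np.array([[*(C+d*r/1000),z] for r,z in((31,.06),(64.5,.06),(64.5,.02),(31,.02))])
F=np.array([.607,.264]);a=np.array([-1,-.03]);
arm=np.array([[*F,.206],[*(F+a*.1115),.206],[*(F+a*.1115),.220]])
pts=[(circ(C,.031,.076),(0,255,0)),(circ(C,.031,.004),(0,255,255)),(bar,(255,0,255)),(circ(F,.065,.008),(255,255,0)),(arm,(0,0,255))]
A=np.hstack([draw(t0,5,(340,170,80,60),pts),draw(t0,5,(230,145,80,60),pts)])
B=np.hstack([draw(s0,5,(220,165,80,60),pts),draw(s0,4,(345,205,100,75),pts)])
cv2.imwrite("pics/over.png",np.vstack([A,B]))
```

```text
1.5333 [0.5503 0.2606 0.332 ] [[ 1.    -0.009 -0.001]
 [-0.009 -1.    -0.001]
 [-0.001  0.001 -1.   ]] [-0.84  0.59 -0.86]
```

View pics/over.png

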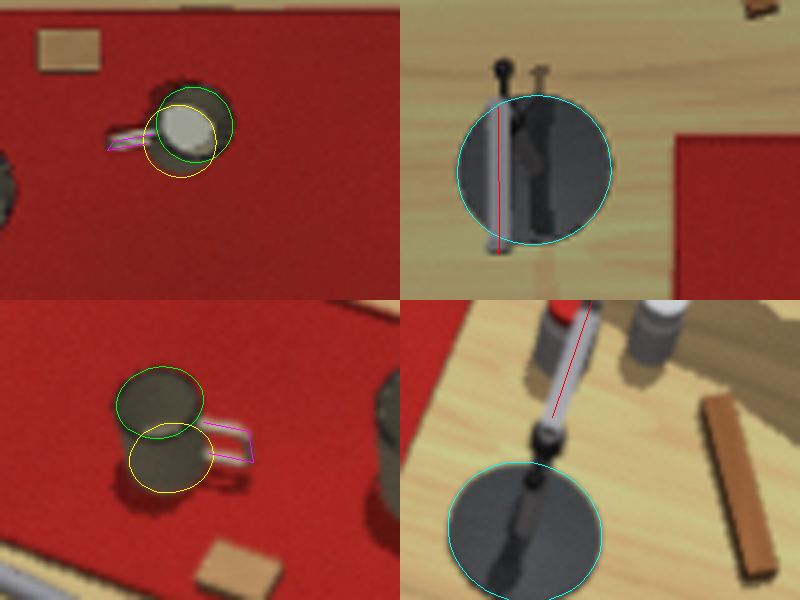

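The overlay shows the foot (0.607, 0.264) and the mug (0.523, -0.239, handle yaw ≈99°) both fit. The arm height reads about 0.205 by eye, so I'll touch down to check it.

Request:
step_arm:
  targets:
    - {"delta_pos":[0,0.002,-0.012]}
    - {"delta_pos":[0,0,-0.015]}
    - {"delta_pos":[0,0,-0.015]}
    - {"delta_pos":[0,0,-0.015]}
    - {"delta_pos":[0,0,-0.015]}
    - {"delta_pos":[0,0,-0.015]}
    - {"delta_pos":[0,0,-0.01]}
    - {"delta_pos":[0,0,-0.004]}

```text
validation failed for argument at $.ta...
```

Request:
step_arm:
  targets:
    - {"delta_pos":[0,0,-0.001]}
    - {"delta_pos":[0,0,-0.001]}
    - {"delta_pos":[0,0,-0.001]}
    - {"delta_pos":[0,0,-0.001]}
    - {"delta_pos":[0,0,-0.001]}
    - {"delta_pos":[0,0,-0.001]}
    - {"delta_pos":[0,0,0]}
    - {"delta_pos":[0,0,0]}

```text
validation failed for argument at $.ta...
```

Yaw is needed in every row.

Request:
step_arm:
  targets:
    - {"delta_pos":[0,0.002,-0.012],"yaw":0.005}
    - {"delta_pos":[0,0,-0.015],"yaw":0.005}
    - {"delta_pos":[0,0,-0.015],"yaw":0.005}
    - {"delta_pos":[0,0,-0.015],"yaw":0.005}
    - {"delta_pos":[0,0,-0.015],"yaw":0.005}
    - {"delta_pos":[0,0,-0.015],"yaw":0.005}
    - {"delta_pos":[0,0,-0.01],"yaw":0.005}
    - {"delta_pos":[0,0,-0.004],"yaw":0.005}

```text
time: 2.2
tcp_pos: [0.5469, 0.2644, 0.2304]
orientation: [[0.999, 0.037, -0.003], [0.037, -0.999, -0.001], [-0.003, 0.001, -1.0]]
wrist_force: [-0.5, -0.7, 0.4]
finger_gap: -0.0004
```

Request:
step_arm:
  targets:
    - {"delta_pos":[0,0,-0.001],"yaw":0}
    - {"delta_pos":[0,0,-0.001],"yaw":0}
    - {"delta_pos":[0,0,-0.001],"yaw":0}
    - {"delta_pos":[0,0,-0.001],"yaw":0}
    - {"delta_pos":[0,0,-0.001],"yaw":0}
    - {"delta_pos":[0,0,-0.001],"yaw":0}
    - {"delta_pos":[0,0,0],"yaw":0}
    - {"delta_pos":[0,0,0],"yaw":0}

```text
time: 2.87
tcp_pos: [0.5487, 0.2643, 0.2264]
orientation: [[0.999, 0.035, 0.0], [0.035, -0.999, 0.0], [0.0, -0.0, -1.0]]
wrist_force: [-0.1, -0.3, 0.1]
finger_gap: -0.0
```

Request:
step_arm:
  targets:
    - {"delta_pos":[0,-0.001,-0.001],"yaw":0}
    - {"delta_pos":[0,0,-0.001],"yaw":0}
    - {"delta_pos":[0,0,-0.001],"yaw":0}
    - {"delta_pos":[0,0,-0.001],"yaw":0}
    - {"delta_pos":[0,0,-0.001],"yaw":0}
    - {"delta_pos":[0,0,-0.001],"yaw":0}
    - {"delta_pos":[0,0,-0.001],"yaw":0}
    - {"delta_pos":[0,0,0],"yaw":0}

```text
time: 3.53
tcp_pos: [0.5486, 0.2633, 0.219]
orientation: [[0.999, 0.035, -0.0], [0.035, -0.999, -0.0], [-0.0, 0.0, -1.0]]
wrist_force: [-0.8, 0.2, -0.0]
finger_gap: -0.0001
```

Request:
step_arm:
  targets:
    - {"delta_pos":[0,0,-0.001],"yaw":0}
    - {"delta_pos":[0,0,-0.001],"yaw":0}
    - {"delta_pos":[0,0,-0.001],"yaw":0}
    - {"delta_pos":[0,0,-0.001],"yaw":0}
    - {"delta_pos":[0,0,0],"yaw":0}
    - {"delta_pos":[0,0,0],"yaw":0}
    - {"delta_pos":[0,0,0],"yaw":0}
    - {"delta_pos":[0,0,0],"yaw":0}

```text
time: 4.2
tcp_pos: [0.5487, 0.2634, 0.2154]
orientation: [[0.999, 0.035, 0.0], [0.035, -0.999, 0.0], [0.0, -0.0, -1.0]]
wrist_force: [0.3, -1.0, -0.2]
finger_gap: 0.0004
```

Request:
step_arm:
  targets:
    - {"delta_pos":[0,0,-0.001],"yaw":0}
    - {"delta_pos":[0,0,-0.001],"yaw":0}
    - {"delta_pos":[0,0,-0.001],"yaw":0}
    - {"delta_pos":[0,0,-0.001],"yaw":0}
    - {"delta_pos":[0,0,-0.001],"yaw":0}
    - {"delta_pos":[0,0,0],"yaw":0}
    - {"delta_pos":[0,0,0],"yaw":0}
    - {"delta_pos":[0,0,0],"yaw":0}

```text
time: 4.87
tcp_pos: [0.5487, 0.2634, 0.2103]
orientation: [[0.999, 0.035, -0.0], [0.035, -0.999, 0.0], [-0.0, -0.0, -1.0]]
wrist_force: [0.1, 0.1, -0.2]
finger_gap: 0.0005
```

Request:
step_arm:
  targets:
    - {"delta_pos":[0,0,-0.001],"yaw":0}
    - {"delta_pos":[0,0,-0.001],"yaw":0}
    - {"delta_pos":[0,0,-0.001],"yaw":0}
    - {"delta_pos":[0,0,-0.001],"yaw":0}
    - {"delta_pos":[0,0,0],"yaw":0}
    - {"delta_pos":[0,0,0],"yaw":0}
    - {"delta_pos":[0,0,0],"yaw":0}
    - {"delta_pos":[0,0,0],"yaw":0}

```text
time: 5.53
tcp_pos: [0.5487, 0.2634, 0.2064]
orientation: [[0.999, 0.035, 0.0], [0.035, -0.999, 0.0], [0.0, -0.0, -1.0]]
wrist_force: [0.4, 0.6, 0.5]
finger_gap: 0.0002
```

Request:
step_arm:
  targets:
    - {"delta_pos":[0,0,-0.001],"yaw":0}
    - {"delta_pos":[0,0,-0.001],"yaw":0}
    - {"delta_pos":[0,0,-0.001],"yaw":0}
    - {"delta_pos":[0,0,0],"yaw":0}
    - {"delta_pos":[0,0,0],"yaw":0}
    - {"delta_pos":[0,0,0],"yaw":0}
    - {"delta_pos":[0,0,0],"yaw":0}
    - {"delta_pos":[0,0,0],"yaw":0}

```text
time: 6.2
tcp_pos: [0.5489, 0.2635, 0.2049]
orientation: [[0.999, 0.035, 0.002], [0.035, -0.999, 0.001], [0.002, -0.001, -1.0]]
wrist_force: [-2.4, 0.1, 7.3]
finger_gap: 0.0003
```

Contact at z ≈ 0.205, with 7 N on the wrist, so the arm's top is 0.205 m up. It sits within the stated range and agrees with the cameras. Now to the mug.

Request:
step_arm:
  targets:
    - {"delta_pos":[0,0,0.02],"yaw":0}
    - {"delta_pos":[0,-0.015,0.03],"yaw":0.01}
    - {"delta_pos":[-0.002,-0.03,0.01],"yaw":0.01}
    - {"delta_pos":[-0.002,-0.037,0],"yaw":0.01}
    - {"delta_pos":[-0.002,-0.037,0],"yaw":0.01}
    - {"delta_pos":[-0.002,-0.037,0],"yaw":0.01}
    - {"delta_pos":[-0.002,-0.037,0],"yaw":0.01}
    - {"delta_pos":[-0.002,-0.037,0],"yaw":0.01}
  claw: 0.0854

```text
time: 6.87
tcp_pos: [0.5363, 0.0318, 0.2634]
orientation: [[0.994, 0.106, 0.0], [0.106, -0.994, -0.0], [0.0, 0.0, -1.0]]
wrist_force: [1.1, -0.2, 0.9]
finger_gap: 0.0857
```

Request:
step_arm:
  targets:
    - {"delta_pos":[-0.002,-0.037,0],"yaw":0.01}
    - {"delta_pos":[-0.002,-0.037,0],"yaw":0.01}
    - {"delta_pos":[-0.002,-0.037,0],"yaw":0.01}
    - {"delta_pos":[-0.002,-0.037,0],"yaw":0.01}
    - {"delta_pos":[-0.002,-0.037,-0.01],"yaw":0.01}
    - {"delta_pos":[-0.002,-0.037,-0.02],"yaw":0.01}
    - {"delta_pos":[-0.002,-0.037,-0.03],"yaw":0}
    - {"delta_pos":[-0.002,-0.014,-0.03],"yaw":0}

```text
time: 7.53
tcp_pos: [0.522, -0.2393, 0.1777]
orientation: [[0.987, 0.161, 0.004], [0.161, -0.987, -0.004], [0.004, 0.004, -1.0]]
wrist_force: [1.1, 0.5, 0.0]
finger_gap: 0.0854
```

Request:
step_arm:
  targets:
    - {"delta_pos":[0,0,-0.01],"yaw":0}
    - {"delta_pos":[0,0,0],"yaw":0}
    - {"delta_pos":[0,0,0],"yaw":0}
    - {"delta_pos":[0,0,0],"yaw":0}
    - {"delta_pos":[0,0,0],"yaw":0}
    - {"delta_pos":[0,0,0],"yaw":0}
    - {"delta_pos":[0,0,0],"yaw":0}
    - {"delta_pos":[0,0,0],"yaw":0}

```text
time: 8.2
tcp_pos: [0.5215, -0.2342, 0.1681]
orientation: [[0.986, 0.165, 0.001], [0.165, -0.986, -0.001], [0.001, 0.001, -1.0]]
wrist_force: [0.3, -0.2, 0.6]
finger_gap: 0.0855
```

Request:
step_arm:
  targets:
    - {"delta_pos":[0.001,-0.005,-0.02],"yaw":0}
    - {"delta_pos":[0,0,-0.025],"yaw":0}
    - {"delta_pos":[0,0,-0.025],"yaw":0}
    - {"delta_pos":[0,0,-0.02],"yaw":0}
    - {"delta_pos":[0,0,-0.02],"yaw":0}
    - {"delta_pos":[0,0,-0.015],"yaw":0}
    - {"delta_pos":[0,0,-0.01],"yaw":0}
    - {"delta_pos":[0,0,-0.005],"yaw":0}

```text
time: 8.87
tcp_pos: [0.5212, -0.2391, 0.026]
orientation: [[0.986, 0.164, -0.002], [0.164, -0.986, 0.001], [-0.002, -0.001, -1.0]]
wrist_force: [0.3, 1.1, -0.4]
finger_gap: 0.0852
```

Run:
```python
from h import *
o=observe();print(o["time"],o["tcp_pos"].round(4),o["wrist_force"].round(2))
s=grab_frame("scene");t=grab_frame("top")
R=lambda a,x,y,w,h,k:cv2.resize(a[y:y+h,x:x+w],(w*k,h*k),interpolation=cv2.INTER_CUBIC)
cv2.imwrite("pics/grasp.png",np.hstack([R(s["frame"],215,140,100,100,4),R(t["frame"],325,150,100,100,4)]))
```

```text
8.8667 [ 0.5212 -0.2391  0.026 ] [ 0.26  1.08 -0.38]
```

View pics/grasp.png

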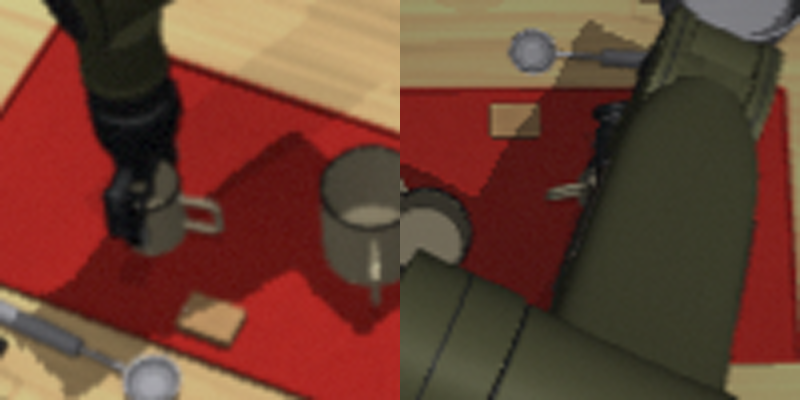

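The crop shows the finger down beside the wall, its front face at ~(125,215) in the crop, with the handle free on the right and the mug not displaced. Now closing.

Request:
step_arm:
  targets:
    - {"delta_pos":[0,0,0.001],"yaw":0}
    - {"delta_pos":[0,0,0],"yaw":0}
    - {"delta_pos":[0,0,0],"yaw":0}
    - {"delta_pos":[0,0,0],"yaw":0}
    - {"delta_pos":[0,0,0],"yaw":0}
    - {"delta_pos":[0,0,0],"yaw":0}
    - {"delta_pos":[0,0,0],"yaw":0}
    - {"delta_pos":[0,0,0],"yaw":0}
  claw: 0.05
  newtons: 35

```text
time: 9.63
tcp_pos: [0.5236, -0.2402, 0.0299]
orientation: [[0.986, 0.164, 0.004], [0.164, -0.986, -0.001], [0.003, 0.002, -1.0]]
wrist_force: [1.1, 0.1, 5.3]
finger_gap: 0.0602
```

Request:
step_arm:
  targets:
    - {"delta_pos":[0,0,0.01],"yaw":0}
    - {"delta_pos":[0,0,0.03],"yaw":0}
    - {"delta_pos":[0,0,0.035],"yaw":0}
    - {"delta_pos":[0,0,0.035],"yaw":0}
    - {"delta_pos":[0,0,0.035],"yaw":0}
    - {"delta_pos":[0,0,0.035],"yaw":0}
    - {"delta_pos":[0,0,0.02],"yaw":0}
    - {"delta_pos":[0,0,0],"yaw":0}

```text
time: 10.3
tcp_pos: [0.5241, -0.2407, 0.2343]
orientation: [[0.986, 0.164, 0.008], [0.164, -0.986, -0.004], [0.007, 0.005, -1.0]]
wrist_force: [1.7, 0.2, -1.5]
finger_gap: 0.0602
```

Request:
step_arm:
  targets:
    - {"delta_pos":[-0.002,0.015,0.01],"yaw":-0.01}
    - {"delta_pos":[-0.004,0.03,0.01],"yaw":-0.01}
    - {"delta_pos":[-0.005,0.035,0],"yaw":-0.01}
    - {"delta_pos":[-0.005,0.035,0],"yaw":-0.01}
    - {"delta_pos":[-0.005,0.035,0],"yaw":-0.01}
    - {"delta_pos":[-0.005,0.035,0],"yaw":-0.01}
    - {"delta_pos":[-0.005,0.035,0],"yaw":-0.01}
    - {"delta_pos":[-0.005,0.035,0],"yaw":-0.01}

```text
time: 10.97
tcp_pos: [0.4841, 0.0168, 0.2473]
orientation: [[0.996, 0.084, -0.003], [0.084, -0.996, -0.0], [-0.003, 0.0, -1.0]]
wrist_force: [0.6, 0.2, -1.4]
finger_gap: 0.0602
```

Request:
step_arm:
  targets:
    - {"delta_pos":[-0.005,0.035,0],"yaw":-0.01}
    - {"delta_pos":[-0.005,0.035,0],"yaw":-0.01}
    - {"delta_pos":[-0.005,0.035,0],"yaw":-0.01}
    - {"delta_pos":[-0.005,0.035,0],"yaw":-0.01}
    - {"delta_pos":[-0.005,0.03,0],"yaw":-0.01}
    - {"delta_pos":[-0.005,0.02,0],"yaw":0}
    - {"delta_pos":[-0.003,0.01,0],"yaw":0}
    - {"delta_pos":[0,0.0,0],"yaw":0}

```text
time: 11.63
tcp_pos: [0.4516, 0.2166, 0.2474]
orientation: [[0.999, 0.038, -0.002], [0.038, -0.999, -0.001], [-0.002, 0.001, -1.0]]
wrist_force: [0.8, 0.1, -0.5]
finger_gap: 0.0598
```

Request:
step_arm:
  targets:
    - {"delta_pos":[0,0,-0.01],"yaw":0}
    - {"delta_pos":[0,0,-0.015],"yaw":0}
    - {"delta_pos":[0,0,-0.015],"yaw":0}
    - {"delta_pos":[0,0,-0.01],"yaw":0}
    - {"delta_pos":[0,0,-0.005],"yaw":0}
    - {"delta_pos":[0,0,0],"yaw":0}
    - {"delta_pos":[0,0,0],"yaw":0}
    - {"delta_pos":[0,0,0],"yaw":0}

```text
time: 12.3
tcp_pos: [0.4535, 0.2151, 0.1939]
orientation: [[0.999, 0.034, 0.001], [0.034, -0.999, 0.0], [0.001, -0.0, -1.0]]
wrist_force: [-0.8, 0.2, -1.5]
finger_gap: 0.06
```

Run:
```python
from h import *
import pickle
o=observe();print(o["time"],o["tcp_pos"].round(4),o["orientation"].round(3)[:,0],o["wrist_force"].round(2))
s=grab_frame("scene");t=grab_frame("top");pickle.dump((s,t),open("2.pkl","wb"))
tcp=o["tcp_pos"];dz=tcp[2]-.0299
print(proj(s,tcp),proj(t,tcp))
x,y=[int(v) for v in proj(s,tcp)[0]-50];X,Y=[int(v) for v in proj(t,tcp)[0]-50]
F=np.array([.607,.264]);a=np.array([-.9995,-.03]);C=tcp[:2]
d=np.array([-.03,.9995])
bar=[[*(C+d*r/1000),z+dz] for r,z in((31,.06),(64.5,.06),(64.5,.02),(31,.02))]
arm=[[*(F),.205],[*(F+a*.1115),.205],[*(F+a*.1115),.219]]
def draw(f,k,x,y,w,h):
    im=cv2.resize(f["frame"][y:y+h,x:x+w],(w*k,h*k),interpolation=cv2.INTER_CUBIC)
    for P,c in((bar,(255,0,255)),(arm,(0,0,255))):
        cv2.polylines(im,[((proj(f,P)-[x,y]+.5)*k).astype(np.int32)],False,c,1)
    return im
print(x,y,X,Y)
cv2.imwrite("pics/pre.png",np.hstack([draw(s,4,x,y,100,100),draw(t,4,X,Y,100,100)]))
```

```text
12.3 [0.4535 0.2151 0.1939] [0.999 0.034 0.001] [-0.8   0.18 -1.53]
[[382.65152576 191.99685426]] [[261.87763472 207.06434535]]
332 141 211 157
```

View pics/pre.png

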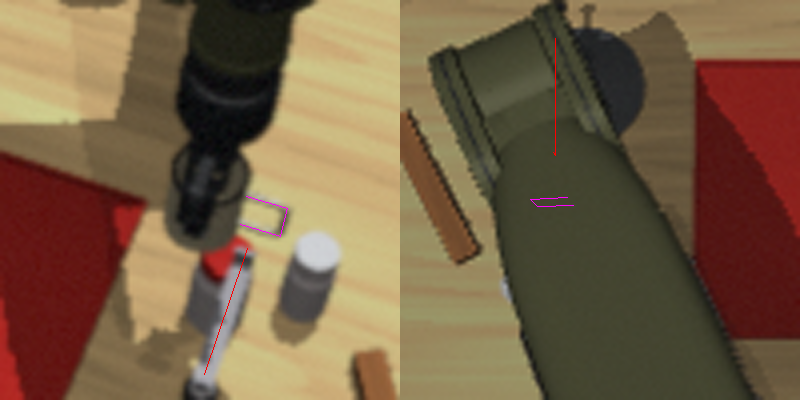

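The scene crop shows the handle at about (245–288, 195–237) and the hook tip at ~(243,258), just in front of it. I'll enlarge it without overlays to read the handle precisely.

Run:
```python
from h import *
import pickle
s,t=pickle.load(open("2.pkl","rb"))
x,y,w,h,k=370,175,50,65,9
cv2.imwrite("pics/pre2.png",cv2.resize(s["frame"][y:y+h,x:x+w],(w*k,h*k),interpolation=cv2.INTER_CUBIC))
tcp=np.array([.4535,.2151,.1939]);dz=tcp[2]-.0299;d=np.array([-.03,.9995])
q=lambda P:print(((proj(s,P)-[x,y]+.5)*k).round(0).tolist())
q([[*(tcp[:2]+d*r/1000),zz+dz] for r,zz in((31,.06),(64.5,.06),(64.5,.02),(31,.02))])
F=np.array([.607,.264]);a=np.array([-.9995,-.03])
q([[*(F+a*.109+d*l),z] for l in(-.008,.008) for z in(.205,.219)])
q([[*(F+a*.05+d*l),.205] for l in(-.008,.008)])
```

```text
[[213.0, 136.0], [306.0, 164.0], [288.0, 226.0], [198.0, 198.0]]
[[185.0, 273.0], [190.0, 251.0], [229.0, 286.0], [235.0, 265.0]]
[[137.0, 409.0], [182.0, 423.0]]
```

View pics/pre2.png

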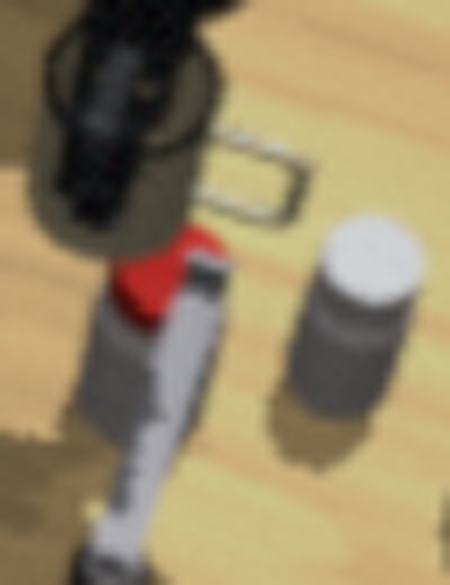

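The handle matches the prediction to within about 1 px, its top bar running (213,128)–(305,160) in the crop, and the hook tip is at ~(207,262). I'll raise the mug 5.5 mm, shift it 2.5 mm in −y, and thread it along the arm.

Request:
step_arm:
  targets:
    - {"delta_pos":[0,-0.0025,0.0055],"yaw":0}
    - {"delta_pos":[0,0,0],"yaw":0}
    - {"delta_pos":[0.008,0.0002,0],"yaw":0}
    - {"delta_pos":[0.01,0.0003,0],"yaw":0}
    - {"delta_pos":[0.01,0.0003,0],"yaw":0}
    - {"delta_pos":[0.01,0.0003,0],"yaw":0}
    - {"delta_pos":[0.01,0.0003,0],"yaw":0}
    - {"delta_pos":[0,0,0],"yaw":0}

```text
time: 13.07
tcp_pos: [0.5038, 0.2146, 0.1985]
orientation: [[0.999, 0.034, 0.002], [0.034, -0.999, 0.0], [0.002, -0.0, -1.0]]
wrist_force: [0.6, 0.0, -1.3]
finger_gap: 0.06
```

Request:
step_arm:
  targets:
    - {"delta_pos":[0.006,0.0002,0.0005],"yaw":0}
    - {"delta_pos":[0.007,0.0002,0],"yaw":0}
    - {"delta_pos":[0.008,0.0002,0],"yaw":0}
    - {"delta_pos":[0.008,0.0002,0],"yaw":0}
    - {"delta_pos":[0.008,0.0002,0],"yaw":0}
    - {"delta_pos":[0.006,0.0002,0],"yaw":0}
    - {"delta_pos":[0,0,0],"yaw":0}
    - {"delta_pos":[0,0,0],"yaw":0}

```text
time: 13.73
tcp_pos: [0.5442, 0.2155, 0.1991]
orientation: [[0.999, 0.035, -0.0], [0.035, -0.999, -0.0], [-0.0, 0.0, -1.0]]
wrist_force: [-0.3, -0.5, -1.2]
finger_gap: 0.0602
```

Run:
```python
from h import *
o=observe();print(o["time"],o["tcp_pos"].round(4),o["wrist_force"].round(2))
s=grab_frame("scene");x,y,w,h,k=345,175,70,75,8
cv2.imwrite("pics/ins.png",cv2.resize(s["frame"][y:y+h,x:x+w],(w*k,h*k),interpolation=cv2.INTER_CUBIC))
```

```text
13.7333 [0.5442 0.2155 0.1991] [-0.26 -0.45 -1.23]
```

View pics/ins.png

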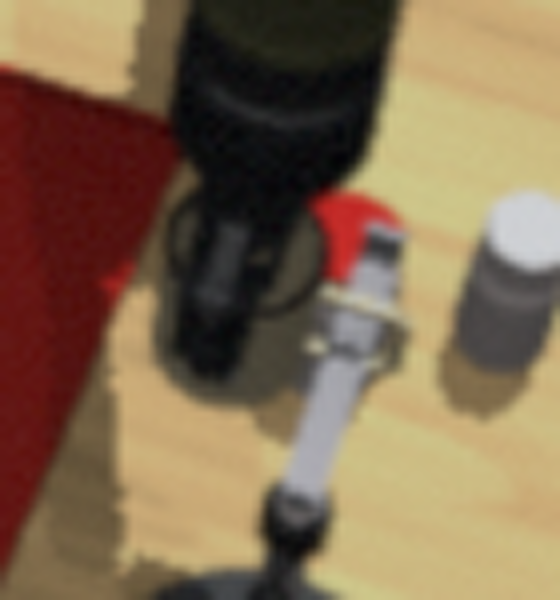

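The handle is over the arm: the top bar crosses above the strip at (360,305) and the lower bar passes beneath it. Now lowering.

Request:
step_arm:
  targets:
    - {"delta_pos":[0,0,-0.004],"yaw":0}
    - {"delta_pos":[0,0,-0.005],"yaw":0}
    - {"delta_pos":[0,0,-0.004],"yaw":0}
    - {"delta_pos":[0,0,-0.003],"yaw":0}
    - {"delta_pos":[0,0,-0.002],"yaw":0}
    - {"delta_pos":[0,0,0],"yaw":0}
    - {"delta_pos":[0,0,0],"yaw":0}
    - {"delta_pos":[0,0,0],"yaw":0}

```text
time: 14.45
tcp_pos: [0.544, 0.2155, 0.1814]
orientation: [[0.999, 0.035, 0.0], [0.035, -0.999, 0.0], [0.0, -0.0, -1.0]]
wrist_force: [-0.2, -0.4, -1.5]
finger_gap: 0.06
```

Request:
step_arm:
  targets:
    - {"delta_pos":[0,0,-0.001],"yaw":0}
    - {"delta_pos":[0,0,-0.001],"yaw":0}
    - {"delta_pos":[0,0,-0.001],"yaw":0}
    - {"delta_pos":[0,0,0],"yaw":0}
    - {"delta_pos":[0,0,0],"yaw":0}
    - {"delta_pos":[0,0,0],"yaw":0}
    - {"delta_pos":[0,0,0],"yaw":0}
    - {"delta_pos":[0,0,0],"yaw":0}

```text
time: 15.12
tcp_pos: [0.5439, 0.2155, 0.1783]
orientation: [[0.999, 0.035, -0.0], [0.035, -0.999, -0.0], [-0.0, 0.0, -1.0]]
wrist_force: [0.4, -0.2, -1.7]
finger_gap: 0.0598
```

Request:
step_arm:
  targets:
    - {"delta_pos":[0,0,-0.001],"yaw":0}
    - {"delta_pos":[0,0,-0.001],"yaw":0}
    - {"delta_pos":[0,0,0],"yaw":0}
    - {"delta_pos":[0,0,0],"yaw":0}
    - {"delta_pos":[0,0,0],"yaw":0}
    - {"delta_pos":[0,0,0],"yaw":0}
    - {"delta_pos":[0,0,0],"yaw":0}
    - {"delta_pos":[0,0,0],"yaw":0}

```text
time: 15.78
tcp_pos: [0.5441, 0.2156, 0.1778]
orientation: [[0.999, 0.035, 0.001], [0.035, -0.999, 0.001], [0.001, -0.001, -1.0]]
wrist_force: [-1.6, -1.4, 7.2]
finger_gap: 0.0599
```

The mug's weight is on the arm: the wrist reading went from −1.7 to +7 N. Releasing and lifting away.

Request:
step_arm:
  targets:
    - {"delta_pos":[0,0,0.001],"yaw":0}
    - {"delta_pos":[0,0,0],"yaw":0}
    - {"delta_pos":[0,0,0],"yaw":0}
    - {"delta_pos":[0,0,0.005],"yaw":0}
    - {"delta_pos":[0,0,0.015],"yaw":0}
    - {"delta_pos":[0,0,0.03],"yaw":0}
    - {"delta_pos":[0,0,0.035],"yaw":0}
    - {"delta_pos":[0,0,0.035],"yaw":0}
  claw: 0.0854

```text
time: 16.45
tcp_pos: [0.5433, 0.2153, 0.2982]
orientation: [[0.999, 0.035, -0.002], [0.035, -0.999, -0.001], [-0.002, 0.001, -1.0]]
wrist_force: [0.4, 0.4, -0.6]
finger_gap: 0.0855
```

Request:
step_arm:
  targets:
    - {"delta_pos":[-0.01,-0.01,0.025],"yaw":0}
    - {"delta_pos":[-0.02,-0.03,0],"yaw":0}
    - {"delta_pos":[-0.02,-0.035,0],"yaw":0}
    - {"delta_pos":[-0.02,-0.035,0],"yaw":0}
    - {"delta_pos":[-0.02,-0.035,0],"yaw":0}
    - {"delta_pos":[-0.02,-0.035,0],"yaw":0}
    - {"delta_pos":[-0.02,-0.03,0],"yaw":0}
    - {"delta_pos":[0,0,0],"yaw":0}

```text
time: 17.12
tcp_pos: [0.4099, 0.0016, 0.323]
orientation: [[1.0, 0.03, -0.002], [0.03, -1.0, -0.002], [-0.002, 0.002, -1.0]]
wrist_force: [-0.5, -0.6, 0.5]
finger_gap: 0.0853
```

Request:
step_arm:
  targets:
    - {"delta_pos":[0,0,0],"yaw":0}
    - {"delta_pos":[0,0,0],"yaw":0}
    - {"delta_pos":[0,0,0],"yaw":0}
    - {"delta_pos":[0,0,0],"yaw":0}
    - {"delta_pos":[0,0,0],"yaw":0}
    - {"delta_pos":[0,0,0],"yaw":0}
    - {"delta_pos":[0,0,0],"yaw":0}
    - {"delta_pos":[0,0,0],"yaw":0}

```text
time: 17.78
tcp_pos: [0.4141, 0.0058, 0.3221]
orientation: [[0.999, 0.036, -0.0], [0.036, -0.999, -0.0], [-0.0, 0.0, -1.0]]
wrist_force: [0.9, -0.3, 0.1]
finger_gap: 0.0859
```

Request:
step_arm:
  targets:
    - {"delta_pos":[0,0,0],"yaw":0}
    - {"delta_pos":[0,0,0],"yaw":0}
    - {"delta_pos":[0,0,0],"yaw":0}
    - {"delta_pos":[0,0,0],"yaw":0}
    - {"delta_pos":[0,0,0],"yaw":0}
    - {"delta_pos":[0,0,0],"yaw":0}
    - {"delta_pos":[0,0,0],"yaw":0}
    - {"delta_pos":[0,0,0],"yaw":0}

```text
time: 18.45
tcp_pos: [0.4139, 0.0055, 0.3223]
orientation: [[0.999, 0.035, 0.0], [0.035, -0.999, -0.0], [0.0, 0.0, -1.0]]
wrist_force: [0.5, 0.0, -0.1]
finger_gap: 0.0856
```

Run:
```python
from h import *
import pickle,time
o=observe();print(o["time"],o["tcp_pos"].round(4),o["wrist_force"].round(2))
s=grab_frame("scene");t=grab_frame("top");s2=s
for i in range(3): s2=grab_frame("scene")
pickle.dump((s,t),open("3.pkl","wb"))
x,y,w,h,k=345,175,70,100,6
c=lambda f,x,y,w,h:cv2.resize(f["frame"][y:y+h,x:x+w],(w*k,h*k),interpolation=cv2.INTER_CUBIC)
d=cv2.absdiff(s["frame"],s2["frame"])[y:y+h,x:x+w];print("diff",d.max(),d.mean().round(2))
cv2.imwrite("pics/hung.png",np.hstack([c(s,x,y,w,h),c(t,225,140,60,100)]))
s0=pickle.load(open("scene0.pkl","rb"))["frame"];D=cv2.absdiff(s0,s["frame"])[170:220,285:330];print("bigmug diff",D.mean().round(2))
```

```text
18.45 [0.4139 0.0055 0.3223] [ 0.46  0.03 -0.08]
diff 141 3.5
bigmug diff 13.69
```

View pics/hung.png

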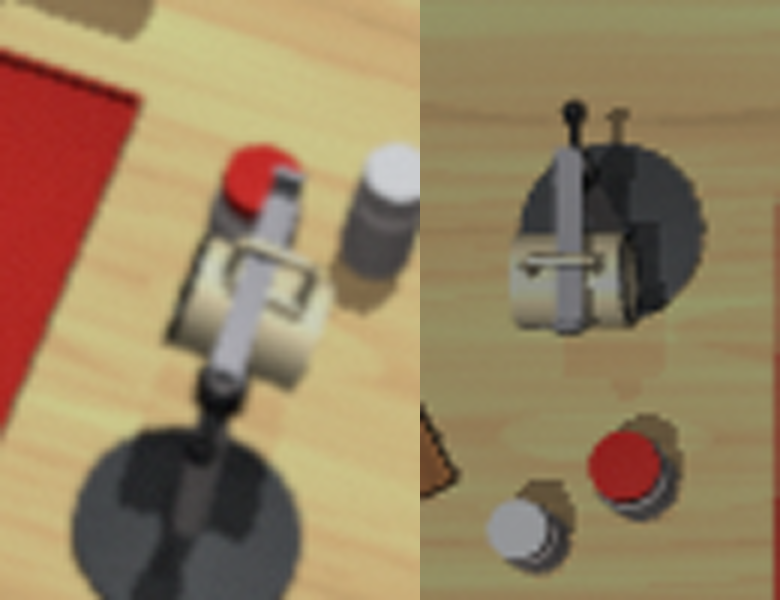

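The mug hangs from its handle mid-arm (scene crop (270,265), top crop (570,265)) but is still swinging. I'll wait.

Request:
step_arm:
  targets:
    - {"delta_pos":[0,0,0],"yaw":0}
    - {"delta_pos":[0,0,0],"yaw":0}
    - {"delta_pos":[0,0,0],"yaw":0}
    - {"delta_pos":[0,0,0],"yaw":0}
    - {"delta_pos":[0,0,0],"yaw":0}
    - {"delta_pos":[0,0,0],"yaw":0}
    - {"delta_pos":[0,0,0],"yaw":0}
    - {"delta_pos":[0,0,0],"yaw":0}

```text
time: 19.37
tcp_pos: [0.414, 0.0055, 0.3223]
orientation: [[0.999, 0.035, 0.0], [0.035, -0.999, 0.0], [0.0, -0.0, -1.0]]
wrist_force: [-0.3, 0.0, -0.4]
finger_gap: 0.0852
```

Request:
step_arm:
  targets:
    - {"delta_pos":[0,0,0],"yaw":0}
    - {"delta_pos":[0,0,0],"yaw":0}
    - {"delta_pos":[0,0,0],"yaw":0}
    - {"delta_pos":[0,0,0],"yaw":0}
    - {"delta_pos":[0,0,0],"yaw":0}
    - {"delta_pos":[0,0,0],"yaw":0}
    - {"delta_pos":[0,0,0],"yaw":0}
    - {"delta_pos":[0,0,0],"yaw":0}

```text
time: 20.03
tcp_pos: [0.414, 0.0055, 0.3223]
orientation: [[0.999, 0.035, 0.0], [0.035, -0.999, 0.0], [0.0, -0.0, -1.0]]
wrist_force: [0.2, -0.1, -0.6]
finger_gap: 0.0852
```

Request:
step_arm:
  targets:
    - {"delta_pos":[0,0,0],"yaw":0}
    - {"delta_pos":[0,0,0],"yaw":0}
    - {"delta_pos":[0,0,0],"yaw":0}
    - {"delta_pos":[0,0,0],"yaw":0}
    - {"delta_pos":[0,0,0],"yaw":0}
    - {"delta_pos":[0,0,0],"yaw":0}
    - {"delta_pos":[0,0,0],"yaw":0}
    - {"delta_pos":[0,0,0],"yaw":0}

```text
time: 20.7
tcp_pos: [0.414, 0.0055, 0.3223]
orientation: [[0.999, 0.035, 0.0], [0.035, -0.999, -0.0], [0.0, 0.0, -1.0]]
wrist_force: [-0.3, -0.4, 0.4]
finger_gap: 0.085
```

Request:
step_arm:
  targets:
    - {"delta_pos":[0,0,0],"yaw":0}
    - {"delta_pos":[0,0,0],"yaw":0}
    - {"delta_pos":[0,0,0],"yaw":0}
    - {"delta_pos":[0,0,0],"yaw":0}
    - {"delta_pos":[0,0,0],"yaw":0}
    - {"delta_pos":[0,0,0],"yaw":0}
    - {"delta_pos":[0,0,0],"yaw":0}
    - {"delta_pos":[0,0,0],"yaw":0}

```text
time: 21.37
tcp_pos: [0.4139, 0.0055, 0.3223]
orientation: [[0.999, 0.035, -0.0], [0.035, -0.999, 0.0], [-0.0, -0.0, -1.0]]
wrist_force: [0.4, 0.5, 0.6]
finger_gap: 0.0856
```

```bash
cat > diff.py <<'E'
from h import *
import pickle
fs=[grab_frame("scene")["frame"][195:260,345:415].astype(int) for i in range(24)]
print(observe()["time"],"max/mean diff vs first:")
for i in range(1,24):
    d=cv2.blur(np.abs(fs[i]-fs[0]).astype(np.uint8),(3,3));print(d.max(),end=" ")
E
python3 diff.py
```

```text
22.5667 max/mean diff vs first:
3 7 11 12 12 11 12 11 12 11 11 11 12 12 7 6 12 12 11 11 12 12 12
```

```bash
python3 diff.py; python3 diff.py
python3 - <<'E'
from h import *
import pickle
t0=pickle.load(open("top0.pkl","rb"));s0=pickle.load(open("scene0.pkl","rb"))
s=grab_frame("scene");t=grab_frame("top");k=5
c=lambda f,x,y,w,h:cv2.resize(f["frame"][y:y+h,x:x+w],(w*k,h*k),interpolation=cv2.INTER_CUBIC)
cv2.imwrite("pics/end.png",np.vstack([np.hstack([c(s,345,195,80,60),c(t,225,150,80,60)]),np.hstack([c(s0,275,165,80,60),c(s,275,165,80,60)])]))
E
```

```text
23.7667 max/mean diff vs first:
4 5 5 5 5 5 5 5 5 5 5 5 6 5 5 5 5 6 5 5 5 5 5 24.9667 max/mean diff vs first:
3 4 4 3 4 4 4 4 4 4 4 3 3 4 3 3 3 3 3 3 4 4 4
```

View pics/end.png

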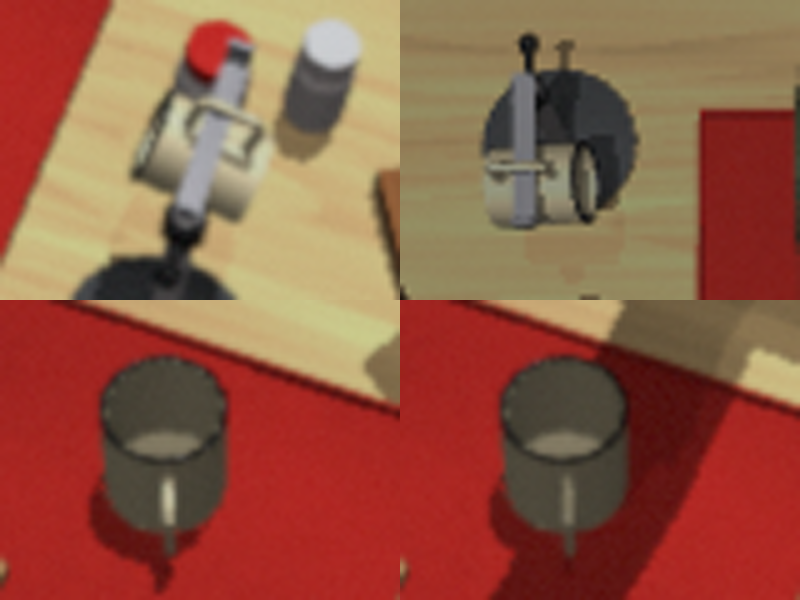

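The mug is at rest: frame differences are down to noise, and it hangs mid-arm with the handle square across the strip. The big mug is at the same pixels as at the start. Handing in.

```bash
python3 -c "
from workcell import *
print(hand_in())"
```

```text
the job is handed in; nothing more can be done
None
```

The small cream mug is hanging by its handle on the grey stand's hook, and I handed the job in at about 25 s of the 72 s allowed. `hand_in()` gives no verdict, so success rests on my own checks.

**What I did:** I touched down on the hook's arm with the shut fingers and found its top at 0.205 m. I gripped the mug across its diameter, slid the handle over the hook's turned-up tip and along the arm, and lowered it. The wrist force went from −1.7 N to +7 N as its weight came onto the arm. Then I released it and backed away.

**Last checks:**
- **Hanging:** the mug hangs about mid-arm, with the handle square across the strip.
- **At rest:** frame differences over the last 1.2 s were at noise level. They were clearly larger earlier, while it was still swinging.
- **Big mug:** it is at the same pixels as at the start.
- **Gripper:** it is clear of everything, with wrist force about zero when last read.

**Where readings differed:** the cameras put the handle about 1 px (roughly 2.5 mm) off the prediction. The grip closed to 60 mm instead of the nominal 62 mm. Neither mattered for the fit. I did not measure the hanging hole's final position separately; I estimate it from the arm height at about 0.19 m, above the 0.165 m required.

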